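# Clip the green tag's snap hook onto the lifting eye of the red stand

### The job

Take the green tag out of the rack, press its snap hook down over the lifting eye of the red welded stand until the sprung gate has snapped shut under the eye's bar, then tug it upward with about 10 N for a moment to prove that the gate holds. Lower it gently so that it hangs from the eye by its hook with the gate shut, and let go; never push or pull hard against the stand, and leave the yellow tag and the electrode tube as they are.

Things in the scene. Friction and masses are not known exactly. Their poses are not given: they have to be found in the camera images.
- green_tag: Steel snap hook with green tag plate below and green grip tab on top, about 0.16 kg, upright in the rack at the start, leaning up to 4 degrees. Origin: middle of the plate's lower edge; z up, x normal to the plate. Plate 5 mm (x) by 50 mm (y), 55 mm high, its lower 30 mm in a rack slot: lift it straight up by 35 mm or more to clear it. It may go on the eye either way round.
- green_tag_seat (a point): Where the centre of the eye's 10 mm bar lies once the hook hangs on it: body x -20.5, z 97 mm. The hook is an upside-down U of 9 mm round bar in the body's x-z plane: bow 5 mm above this point, spine at x 0 down to the plate, nose at x -33 down to z 60 mm, its tip flared outward; the mouth between them is 24 mm wide, opens down, and the gate closes it.
- green_tag_mouth (a point): 35 mm straight below the seat point: the bar's centre as it first touches the shut gate from below. Pressing down takes up to 10 N here, more nearer the hinge (keep within 3 mm along x). The gate slips shut under the bar when the bar is 4 to 7 mm below the seat and the force drops; about 5 mm on, the bow meets the bar and the force rises steeply.
- green_tag_grip (a point): Middle of the upper part of the green grip tab, 38 mm above the seat point and 3 mm from it along +x. The tab is 24 mm along x, 10 mm thick along y, from z 109 to 149 mm in the body's frame. Grasp here from above, fingers closing along the tag's y.
- green_tag_gate (a joint): Angle of the green tag's brass gate (rad): 0 shut, up to 1.15 as its tip swings up into the hook. Hinged at the spine (body z 70 mm), 25 mm long, sprung shut (0.12 Nm when shut, 0.18 Nm at 1 rad); it cannot swing outward. When the clipped hook is pulled up, the gate stops the bar 19 mm below the seat point.
- red_stand: Red welded stand, fixed: base plate 130 x 120 x 12 mm, upright web 10 mm thick (x) and 90 mm wide (y) up to z 135 mm, and above it the lifting eye, a U of 10 mm round steel bar in the y-z plane. Origin: centre of the underside, z up.
- red_stand_eye (a point): Nominal middle of the eye's level bar on the red stand (bar centre, 190 mm above the stand's underside). The bar runs along the stand's y, straight for 24 mm either side; the legs go down at y +-30 mm. Welded by hand: the true bar is up to 5 mm higher or lower than this point, not sideways.
- grey_stand: Bare-metal stand of the same shape and size as the red one, not to be used. Origin: centre of the underside.
- yellow_tag: The same tag in yellow, in the rack's other slot, 130 mm beside the green one along the tags' y; stays there. Origin: middle of the plate's lower edge.
- quiver: Dark upright steel tube, 60 mm across and 150 mm high, with welding rods up to 230 mm, at the table's far side; stays standing. Origin: centre of the underside.
Mind the look-alikes: they are no part of the job. Leave any blue or purple look-alike of the green_tag alone.

How it is judged:
By the outcome, as a careful person would: the job done as asked, in the order asked, and still so for the second after the job is handed in, with the robot touching nothing.
It also fails if it takes over 51 s, if anything falls off the work surface, if the arm or the gripper's body presses on something with over 40 N, if the wrist force passes 120 N, or if a joint passes its speed limit or range.

### The arm

A 7-joint arm with a two-finger parallel gripper is mounted at the origin on the work surface. World frame = base frame: x ahead of the robot, y to its left, z up, the work surface at z = 0. Lengths are in m, angles in rad, forces in N, time in s.
With the tool pointing down it reaches from about 0.35 to 0.9 m from the base axis. Payload 7.2 kg.
Tool frame: the origin (TCP) lies on the centre line of the jaws, within the pads' length; the fingertips stand 22 mm ahead of it and the grasp point (between the pads) lies 3 mm ahead of it; z points along the fingers, y is the line along which they close (so a half turn about z gives the same grasp; the last joint's range is limited). The gripper opens to 88 mm and grips with 3 to 60 N. Pads are 20 mm wide; open, the fingers measure 115 mm over their backs; the gripper's body (75 mm by 178 mm) begins 61 mm behind the grasp point.
Start: joints at [-1.299, 0.411, -0.013, 1.596, 0.006, 1.134, -0.082], TCP at [0.208, 0.589, 0.215] pointing down, gripper open.
Joint ranges: [-2.95, 2.95], [-0.29, 1.99], [-1.47, 1.44], [0.14, 2.54], [-1.03, 4.17], [0.13, 1.85], [-2.86, 2.86]. Speed limits (rad/s): [2.39, 2.39, 3.01, 3.01, 3.14, 3.14, 3.14].

### API

Orientations are given as a unit quaternion [x, y, z, w].
In Python, from station import * gives the robot as it stands.
- The arm moves only by the tool jog_arm, never from a script. Its argument "commands" is a list that holds one entry, the list of rows, each a list of 7 numbers: the shift along the world's x, y, z in m, then the turn, a rotation vector about the world's x, y, z in rad, then the gripper's target within -1 to 1 (fully open at 1, half-way at 0, shut at -1). A call has 1 to 10 rows; each row is the pose to reach, as a shift and turn from the pose commanded when the call began; what a row does not reach only later rows make up. A row lasts 1/8 s, in which the tool goes at most 62.5 mm and 10.7 degrees, less where a joint would pass 70% of its speed; a pose out of reach is approached as far as the arm can. A call with a gripper value outside its range is refused whole. The fingers move at their own pace and stop on an object; "grip_force" is the grip in N (left out, the last holds). Time passes only in rows, so rows that repeat a pose let the fingers close. It gives the time, the measured TCP pose, the force, the opening and the grip force at its end, in the units of the state.
- get_obs(): the state, without advancing time (a new reading comes with each control period).
- camera(name): name is "scene" or "side" or "wrist"; returns a dict with "img" (384x512x3 uint8, red, green, blue), "range_z" (384x512 float32, m along the optical axis (not along the pixel's ray), 0 where there is no reading), "camera_matrix" (3x3 intrinsics, pixels), "xyz" and "rotation" of the camera in the world; the wrist camera has in their place "tool_from_camera" (4x4, takes a point from camera to tool coordinates, whose origin is the TCP and whose axes are the flange's). Camera axes: x right, y up, looking along -z (the intrinsics and any distortion apply to the point x, -y, -z); pixel columns grow to the right and rows downward; lengths in m; the calibration is good to about 2 mm. A picture is of the moment at which its call begins: read the wrist's pose just before it.
- hand_in(): hands the job in; it is judged then, once.
Trained networks look in the newest picture that a camera, given by its name, has taken for a name from the list of things; names that differ only in an ending like _2 or _b are one class to them, and where a whole thing is asked for, a point or a joint stands for the part that bears it (a point fixed in the world has none). Each returns a list of dicts, best first, with "p" (0 to 1); they miss things now and then, are a little off and sometimes report something else, mostly with a low value. They report only what shows in the picture. A call takes as long as a camera call. They do not tell look-alikes from the thing itself.
- search_frame(label, camera): "rect" ([left, top, right, bottom] as shares, 0 to 1, of the picture: columns of its width, rows of its height, round what is visible of it).
The state is a dict: "time": time; "joints": joint angles; "qd": joint speeds; "joint_efforts": joint torques, N m; "tcp_pos": TCP position; "eef_rot": TCP orientation; "ft_force": force on the tool from outside, world axes, zero at the start; "torque": the same for the moment, N m; "finger_gap": finger opening in m; "gripper_force": force on a finger pad.
Only numpy, scipy, OpenCV 4.12 (cv2) and the standard library are available. Lean on these libraries where they do the work, as an engineer would, in place of code of your own. Each camera call takes 0.05 s, during which the arm holds its last target. There are 200 camera calls.

## Working session

There is one attempt and no reset: what is moved stays moved. The work goes in short steps, Python scripts to look and compute and a tool call to move; the robot and the scene stay as the last step left them, time stands still between calls to the robot, and variables do not carry over. Pictures are saved under pics/ and viewed, at most 10 in all, crops included, and the job is handed in when it is done.

Besides the shell and the picture viewer there is one more tool, called after "Call:" in YAML: its name, and indented under it one key for each argument. jog_arm: Moves the arm, as the interface text tells. Its arguments: {"type":"object","properties":{"commands":{"type":"array","items":{"type":"array","items":{"type":"array","items":{"type":"number"}}}},"grip_force":{"type":"number"}},"required":["commands"]}

```bash
mkdir -p pics; cat > h.py <<'E'
from station import *
import numpy as np, cv2
from scipy.spatial.transform import Rotation as R
def cloud(c, T=None):
    z=c["range_z"]; K=c["camera_matrix"]
    v,u=np.mgrid[0:z.shape[0],0:z.shape[1]]
    p=np.stack([(u-K[0,2])/K[0,0]*z,-(v-K[1,2])/K[1,1]*z,-z],-1)
    if T is None:
        rot=np.array(c["rotation"]); 
        rot=rot if rot.shape==(3,3) else R.from_quat(rot).as_matrix()
        return p@rot.T+np.array(c["xyz"])
    return p@T[:3,:3].T+T[:3,3]
def wrist():
    o=get_obs(); c=camera("wrist"); T=np.eye(4)
    T[:3,:3]=R.from_quat(o["eef_rot"]).as_matrix(); T[:3,3]=o["tcp_pos"]
    return c,cloud(c,T@np.array(c["tool_from_camera"]))
E
python3 - <<'E'
from h import *
o=get_obs(); print(o["tcp_pos"],o["eef_rot"],o["ft_force"],o["time"])
ims=[]
for n in ["scene","side"]:
    c=camera(n); P=cloud(c); np.savez("pics/"+n+".npz",img=c["img"],P=P)
    print(n,{k:c[k] for k in c if k not in("img","range_z")})
    cv2.imwrite("pics/%s0.png"%n,c["img"][...,::-1])
    for l in ["green_tag","green_tag_grip","red_stand","grey_stand","yellow_tag","quiver"]:
        for d in search_frame(l,n)[:3]:
            r=np.array(d["rect"])*[512,384,512,384]; print(l,round(d["p"],2),r.round())
E
```

```text
[0.20818437 0.58876862 0.21420401] [ 1.69058593e-01  9.85605675e-01 -8.00455311e-04 -6.98929265e-05] [ 0.259579   -0.05648725 -0.66491523] 0.0
scene {'camera_matrix': array([[468.53932417,   0.        , 250.79917081],
       [  0.        , 468.53932417, 190.05260401],
       [  0.        ,   0.        ,   1.        ]]), 'xyz': array([ 1.4134968 , -0.28735355,  1.57324662]), 'rotation': array([0.20964009, 0.1712195 , 0.62951611, 0.72831613])}
green_tag 0.75 [307. 136. 319. 158.]
green_tag 0.54 [259. 211. 287. 234.]
green_tag 0.51 [183. 129. 199. 168.]
green_tag_grip 0.53 [262. 210. 286. 231.]
green_tag_grip 0.52 [231. 160. 244. 181.]
green_tag_grip 0.52 [130. 177. 166. 194.]
red_stand 0.66 [297. 161. 328. 203.]
grey_stand 0.81 [344. 162. 376. 201.]
grey_stand 0.35 [197. 153. 211. 182.]
quiver 0.65 [266. 238. 291. 270.]
side {'camera_matrix': array([[467.81200585,   0.        , 262.80100658],
       [  0.        , 467.81200585, 191.46213164],
       [  0.        ,   0.        ,   1.        ]]), 'xyz': array([-0.1790262 , -0.79632859,  0.91117349]), 'rotation': array([ 0.39934172, -0.16327973, -0.36668454,  0.82426232])}
green_tag 0.93 [233. 310. 276. 359.]
green_tag 0.83 [116. 206. 163. 229.]
green_tag 0.78 [343. 298. 379. 364.]
green_tag_grip 0.93 [112. 209. 166. 229.]
green_tag_grip 0.92 [248. 190. 303. 209.]
green_tag_grip 0.8 [236. 206. 259. 242.]
red_stand 0.87 [176. 142. 230. 217.]
grey_stand 0.88 [144. 115. 191. 185.]
yellow_tag 0.8 [270. 236. 291. 276.]
quiver 0.59 [295. 119. 319. 182.]
```

View pics/scene0.png

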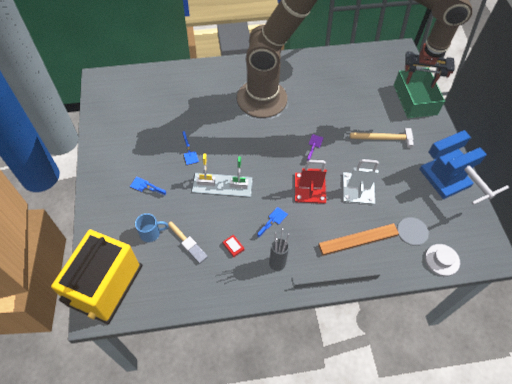

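View pics/side0.png

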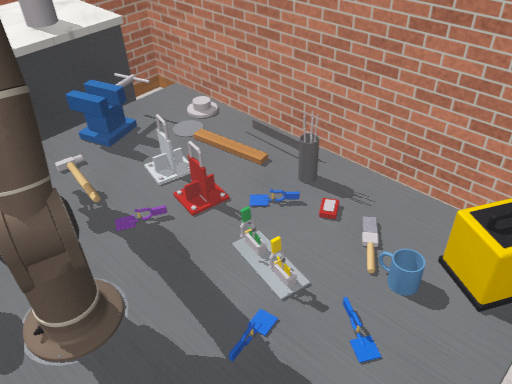

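The rack stands at scene (222,184), with the green tag's tab at (239,160) and yellow's at (205,160). The red stand is at (311,183) and the grey one at (360,183). In the side view the green tab is at (246,214) and the red eye at (196,155).

```bash
cat > m.py <<'E'
from h import *
def mask(img,col):
    h=cv2.cvtColor(img,cv2.COLOR_RGB2HSV); H,S,V=h[...,0],h[...,1],h[...,2]
    return {"g":(H>50)&(H<85)&(S>110)&(V>50),"r":((H<8)|(H>172))&(S>140)&(V>60),"y":(H>20)&(H<34)&(S>140)&(V>90)}[col]
E
python3 - <<'E'
from m import *
box={"scene":{"g":(230,150,252,190),"y":(196,150,215,190),"r":(290,155,332,206),"eye":(290,155,332,185),"rack":(190,150,256,198)},"side":{"g":(230,200,272,258),"y":(262,230,300,285),"r":(170,138,232,215),"eye":(180,138,212,180),"rack":(230,200,310,295)}}
for n in box:
    d=np.load("pics/%s.npz"%n); img,P=d["img"],d["P"]
    for k,(a,b,c,e) in box[n].items():
        I=img[b:e,a:c]; Q=P[b:e,a:c]
        if k in "gyr": m=mask(I,k)
        elif k=="eye": m=(Q[...,2]>.15)
        else: m=(Q[...,2]>.02)
        q=Q[m]; q=q[(q[:,2]>-.01)&(q[:,2]<.3)]
        print(n,k,len(q)); 
        if len(q)==0: continue
        for lo in np.arange(0,.22,.02):
            s=q[(q[:,2]>=lo)&(q[:,2]<lo+.02)]
            if len(s)>3: print("  z%.2f n%d med %s min %s max %s"%(lo,len(s),np.median(s,0).round(4),s.min(0).round(3),s.max(0).round(3)))
E
```

```text
scene g 58
  z0.04 n24 med [ 0.4455 -0.1602  0.0523] min [ 0.44  -0.188  0.043] max [ 0.452 -0.146  0.06 ]
  z0.06 n9 med [ 0.4456 -0.1767  0.0643] min [ 0.437 -0.185  0.061] max [ 0.451 -0.146  0.069]
  z0.12 n6 med [ 0.43   -0.1607  0.1342] min [ 0.42  -0.164  0.126] max [ 0.439 -0.158  0.137]
  z0.14 n17 med [ 0.423  -0.1625  0.1544] min [ 0.412 -0.167  0.142] max [ 0.436 -0.156  0.16 ]
scene y 62
  z0.04 n22 med [ 0.4167 -0.2923  0.0519] min [ 0.408 -0.313  0.041] max [ 0.422 -0.274  0.06 ]
  z0.06 n13 med [ 0.4168 -0.2856  0.0649] min [ 0.413 -0.312  0.06 ] max [ 0.429 -0.27   0.076]
  z0.12 n5 med [ 0.4022 -0.2873  0.1329] min [ 0.399 -0.291  0.127] max [ 0.406 -0.286  0.134]
  z0.14 n20 med [ 0.3959 -0.2885  0.1528] min [ 0.378 -0.293  0.141] max [ 0.404 -0.283  0.159]
scene r 850
  z0.00 n410 med [0.5231 0.0935 0.0123] min [0.416 0.039 0.003] max [0.571 0.192 0.02 ]
  z0.02 n54 med [0.5008 0.0987 0.0301] min [0.468 0.05  0.02 ] max [0.556 0.149 0.04 ]
  z0.04 n69 med [0.5029 0.099  0.0512] min [0.482 0.062 0.04 ] max [0.546 0.15  0.06 ]
  z0.06 n87 med [0.5019 0.103  0.0689] 
[... 3140 characters left out ...]
42 0.193]
side rack 1139
  z0.02 n404 med [ 0.4162 -0.2654  0.0354] min [ 0.392 -0.329  0.02 ] max [ 0.451 -0.128  0.04 ]
  z0.04 n125 med [ 0.4136 -0.27    0.0482] min [ 0.397 -0.32   0.04 ] max [ 0.446 -0.134  0.06 ]
  z0.06 n134 med [ 0.408 -0.271  0.071] min [ 0.37  -0.316  0.06 ] max [ 0.446 -0.14   0.08 ]
  z0.08 n106 med [ 0.4064 -0.2826  0.087 ] min [ 0.372 -0.297  0.08 ] max [ 0.442 -0.153  0.1  ]
  z0.10 n106 med [ 0.4058 -0.2797  0.1099] min [ 0.371 -0.294  0.1  ] max [ 0.443 -0.152  0.12 ]
  z0.12 n118 med [ 0.4075 -0.1667  0.1307] min [ 0.377 -0.293  0.12 ] max [ 0.431 -0.153  0.139]
  z0.14 n146 med [ 0.3984 -0.2823  0.1521] min [ 0.376 -0.293  0.14 ] max [ 0.429 -0.153  0.158]
```

```bash
python3 - <<'E'
import cv2,numpy as np
a=cv2.imread("pics/scene0.png")[125:215,180:340]; b=cv2.imread("pics/side0.png")[135:300,165:315]
a=cv2.resize(a,(790,444),interpolation=cv2.INTER_CUBIC)
b=cv2.resize(b,(540,594),interpolation=cv2.INTER_CUBIC)
cv2.imwrite("pics/ca.png",a);cv2.imwrite("pics/cb.png",b)
E
```

```text
(no output)
```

View pics/cb.png

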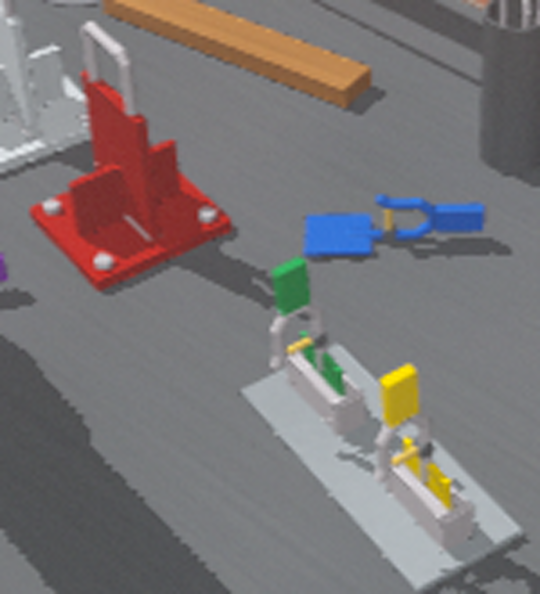

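Green tag stands at about (0.42, -0.16) with its nose toward -x and yaw about -13 degrees. The red eye is near (0.492, 0.107). I'll move over the stand first to get a close wrist view of the bar.

Call:
jog_arm:
  commands:
    - [[0.03,-0.055,0.02,0,0,0,1],[0.06,-0.11,0.04,0,0,0.02,1],[0.09,-0.165,0.06,0,0,0.04,1],[0.12,-0.22,0.08,0,0,0.06,1],[0.15,-0.275,0.1,0,0,0.08,1],[0.18,-0.33,0.12,0,0,0.1,1],[0.21,-0.385,0.14,0,0,0.115,1],[0.24,-0.44,0.15,0,0,0.115,1],[0.26,-0.48,0.15,0,0,0.115,1],[0.26,-0.48,0.15,0,0,0.115,1]]

```text
time: 1.95
tcp_pos: [0.4699, 0.1046, 0.3659]
eef_rot: [0.116, 0.993, -0.0, 0.001]
ft_force: [-0.2, 1.2, -1.1]
finger_gap: 0.0877
gripper_force: 0.0
```

```bash
python3 - <<'E'
from h import *
o=get_obs(); print(o["tcp_pos"],o["eef_rot"],o["ft_force"],o["time"])
c,P=wrist(); np.savez("pics/w1.npz",img=c["img"],P=P); print(np.array(c["tool_from_camera"]).round(3))
cv2.imwrite("pics/w1.png",c["img"][...,::-1])
m=(P[...,2]>.183)&(P[...,2]<.21)&(abs(P[...,0]-.49)<.04)&(abs(P[...,1]-.107)<.06)
q=P[m]; print(len(q)); print(q.min(0),q.max(0))
for lo in np.arange(.06,.15,.008):
    s=q[(q[:,1]>=lo)&(q[:,1]<lo+.008)]
    if len(s)>3: print(lo.round(3),len(s),"xmid",(s[:,0].min()+s[:,0].max())/2,s[:,0].min(),s[:,0].max(),"ztop",np.percentile(s[:,2],95))
E
```

```text
[0.46989025 0.10464968 0.36586129] [ 1.15971777e-01  9.93252064e-01 -6.75446442e-05  9.37854980e-04] [-0.18981752  1.22565554 -1.06648862] 1.95
[[ 0.001  0.958  0.286  0.079]
 [ 1.    -0.001  0.    -0.   ]
 [ 0.     0.286 -0.958 -0.169]
 [ 0.     0.     0.     1.   ]]
537
[0.48357837 0.07805046 0.183138  ] [0.50416242 0.14473276 0.19302883]
0.076 34 xmid 0.487966244632691 0.4835783698728468 0.49235411939253515 ztop 0.18830928141995054
0.084 71 xmid 0.4892044619320446 0.4838280515191059 0.4945808723449833 ztop 0.19148837813909902
0.092 69 xmid 0.4899728946623946 0.4852666861184606 0.49467910320632863 ztop 0.19218789582000922
0.1 66 xmid 0.4914678017069764 0.48668563831958467 0.49624996509436814 ztop 0.19230221995071822
0.108 67 xmid 0.4937583626063786 0.48856561978223134 0.4989511054305259 ztop 0.19223987742703086
0.116 69 xmid 0.4959677448850147 0.49047137736471436 0.5014641124053151 ztop 0.19169192343992245
0.124 67 xmid 0.496462705627429 0.49180061930809554 0.5011247919467625 ztop 0.1919710259198994
0.132 65 xmid 0.49799647702360306 0.49299884975211294 0.5029941042950932 ztop 0.19159747204949645
0.14 29 xmid 0.4994989156717249 0.49483541418603816 0.5041624171574116 ztop 0.18751148753129104
```

View pics/w1.png

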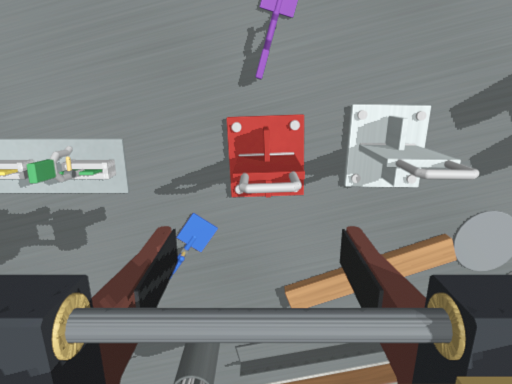

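The wrist view shows the red eye's bar from (240,187) to (298,184), bar centre about (0.4935, 0.110, 0.187), bar yaw about -10 degrees. The green tab is at (41,170). Next I look at the tag from the same relative view.

Call:
jog_arm:
  commands:
    - [[-0.015,-0.055,-0.01,0,0,0,1],[-0.03,-0.11,-0.02,0,0,0,1],[-0.045,-0.165,-0.03,0,0,0,1],[-0.06,-0.22,-0.04,0,0,0,1],[-0.07,-0.26,-0.045,0,0,0,1],[-0.07,-0.26,-0.045,0,0,0,1],[-0.07,-0.26,-0.045,0,0,0,1]]

```text
time: 2.88
tcp_pos: [0.3988, -0.1489, 0.3201]
eef_rot: [0.111, 0.994, 0.0, 0.0]
ft_force: [-0.5, 0.2, 0.3]
finger_gap: 0.0879
gripper_force: 0.0
```

```bash
python3 - <<'E'
from m import *
o=get_obs(); print(o["tcp_pos"],o["eef_rot"],o["ft_force"],o["time"])
c,P=wrist(); np.savez("pics/w2.npz",img=c["img"],P=P)
cv2.imwrite("pics/w2.png",c["img"][...,::-1])
box=(abs(P[...,0]-.425)<.05)&(abs(P[...,1]+.16)<.045)
g=mask(c["img"],"g")&box
t=P[g&(P[...,2]>.115)]; print("tab",len(t),t.min(0),t.max(0))
top=t[t[:,2]>t[:,2].max()-.004]
print("top",len(top),cv2.minAreaRect((top[:,:2]*1000).astype(np.float32)),np.median(top,0))
pl=P[g&(P[...,2]<.07)&(P[...,2]>.038)]
print("plate",len(pl),np.median(pl,0),pl.min(0),pl.max(0),cv2.minAreaRect((pl[:,:2]*1000).astype(np.float32)))
hk=P[box&~g&(P[...,2]>.07)&(P[...,2]<.16)]
for lo in np.arange(.07,.12,.01):
    s=hk[(hk[:,2]>=lo)&(hk[:,2]<lo+.01)]
    if len(s)>3: print(lo,len(s),cv2.minAreaRect((s[:,:2]*1000).astype(np.float32)))
E
```

```text
[ 0.39883405 -0.14886405  0.32006123] [1.11035688e-01 9.93816375e-01 2.98915202e-04 5.51651608e-06] [-0.47969518  0.21000301  0.26273333] 2.875
tab 217 [ 0.40911841 -0.16519781  0.12114852] [ 0.43130848 -0.15247863  0.15714422]
top 173 ((420.56146240234375, -159.18576049804688), (9.486196517944336, 22.29833221435547), 77.30197143554688) [ 0.41950242 -0.15900836  0.15524797]
plate 145 [ 0.44291998 -0.15793918  0.05804689] [ 0.43549491 -0.18799244  0.04168919] [ 0.44825237 -0.14180369  0.06463886] ((442.0606994628906, -164.9322509765625), (47.476863861083984, 3.3145651817321777), 77.01541900634766)
0.07 31 ((406.34600830078125, -155.66700744628906), (8.940614700317383, 6.529478073120117), 75.54582977294922)
0.08 9 ((407.1441955566406, -154.6405487060547), (8.077346801757812, 2.695526361465454), 54.412899017333984)
0.09 10 ((406.8968811035156, -155.50828552246094), (8.658914566040039, 3.520319938659668), 70.85539245605469)
0.09999999999999999 42 ((408.226806640625, -155.98983764648438), (8.430771827697754, 7.286771774291992), 81.49816131591797)
0.10999999999999999 24 ((411.1977233886719, -156.5453643798828), (8.240227699279785, 3.4735846519470215), 79.91455078125)
```

View pics/w2.png

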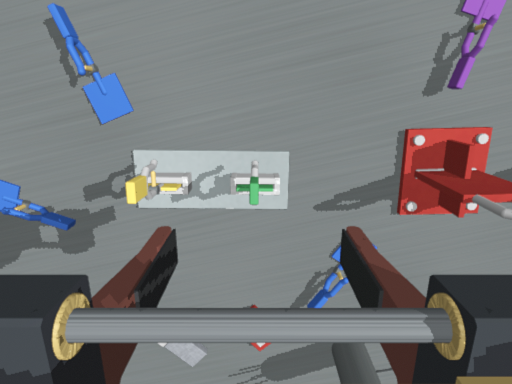

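Wrist view: green tab at (255,190), upright in the slot, nose end at (254,165) (−x side). Tab top is at (0.4206, −0.159, 0.157), yaw matches the tool, and it leans about 3° toward −x. I tilt the tool to match, then descend.

Call:
jog_arm:
  commands:
    - [[0.01,-0.004,-0.04,-0.006,-0.025,0,1],[0.023,-0.008,-0.08,-0.011,-0.049,0,1],[0.023,-0.008,-0.1,-0.011,-0.049,0,1],[0.023,-0.008,-0.125,-0.011,-0.049,0,1],[0.023,-0.008,-0.15,-0.011,-0.049,0,1],[0.023,-0.008,-0.165,-0.011,-0.049,0,1],[0.023,-0.008,-0.172,-0.011,-0.049,0,1],[0.023,-0.008,-0.172,-0.011,-0.049,0,1]]
  grip_force: 45

```text
time: 3.92
tcp_pos: [0.4215, -0.1584, 0.1481]
eef_rot: [0.112, 0.993, -0.003, 0.025]
ft_force: [0.9, 0.5, 0.1]
finger_gap: 0.088
gripper_force: 0.0
```

Call:
jog_arm:
  commands:
    - [[0,0,0,0,0,0,-0.5],[0,0,0,0,0,0,-1],[0,0,0,0,0,0,-1],[0,0,0,0,0,0,-1],[0,0,0,0,0,0,-1],[0,0,0,0,0,0,-1]]
  grip_force: 45

```text
time: 4.68
tcp_pos: [0.4213, -0.1587, 0.148]
eef_rot: [0.112, 0.993, -0.003, 0.025]
ft_force: [-0.6, -0.5, -0.4]
finger_gap: 0.0311
gripper_force: 0.0
```

Call:
jog_arm:
  commands:
    - [[0,0,0,0,0,0,-1],[0,0,0,0,0,0,-1],[0,0,0,0,0,0,-1],[0,0,0,0,0,0,-1],[0,0,0,0,0,0,-1]]

```text
time: 5.3
tcp_pos: [0.422, -0.159, 0.1487]
eef_rot: [0.112, 0.993, -0.003, 0.026]
ft_force: [-0.8, 0.0, 6.0]
finger_gap: 0.0005
gripper_force: 3.4
```

```bash
python3 - <<'E'
from h import *
print(get_obs())
a=camera("side"); b=camera("scene"); c,P=wrist()
f=lambda i,y,x,h,w:cv2.resize(i[y:y+h,x:x+w,::-1],(390,390),interpolation=cv2.INTER_CUBIC)
cv2.imwrite("pics/x1.png",np.hstack([f(a["img"],150,200,120,120),f(b["img"],110,190,90,90)]))
E
```

```text
{'time': 5.3, 'joints': array([-0.33304835,  0.17571104,  0.66739027,  2.15191738, -0.15828784,
        0.80578311,  1.77713867]), 'qd': array([-1.83023283e-04, -6.01357232e-04,  7.22851070e-05, -3.42928680e-06,
       -9.01242802e-04, -1.53993025e-03,  2.10838044e-03]), 'joint_efforts': array([-1.24487383e-01, -2.73177463e+01,  2.82565869e+00, -2.25099778e+01,
       -7.46003212e-02, -4.06962018e-01,  1.91026564e-03]), 'tcp_pos': array([ 0.42197074, -0.1589873 ,  0.14868716]), 'eef_rot': array([ 0.11214621,  0.99335675, -0.00267438,  0.02565995]), 'ft_force': array([-7.56358633e-01,  1.04078689e-03,  6.04611073e+00]), 'torque': array([ 0.04278856,  0.17426502, -0.01142305]), 'gripper_force': 3.3952844157465734, 'finger_gap': 0.0005313007671159358}
```

View pics/x1.png

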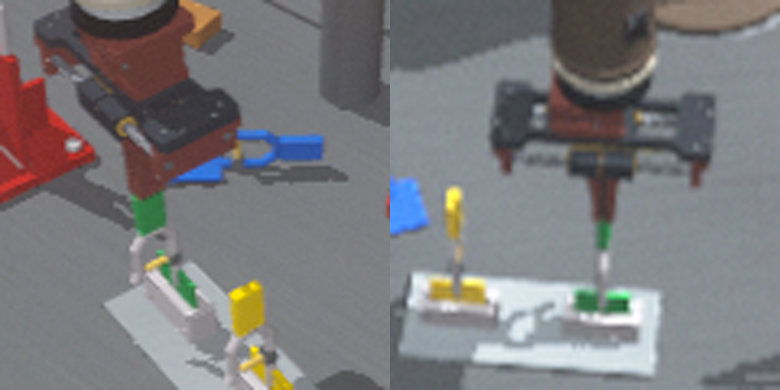

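The fingers report nearly shut, with the tab visible below them and about 6 N upward, so the grasp is suspect. I'll measure where the fingers and tab are now.

```bash
python3 - <<'E'
from m import *
o=get_obs(); print(o["finger_gap"],o["gripper_force"],o["ft_force"])
for n in ["side","scene"]:
    c=camera(n); P=cloud(c); I=c["img"]
    box=(abs(P[...,0]-.42)<.05)&(abs(P[...,1]+.16)<.04)
    g=mask(I,"g")&box&(P[...,2]>.1)
    print(n,"tab",g.sum(),P[g].min(0).round(4),P[g].max(0).round(4),np.median(P[g],0).round(4))
    f=box&~g&(P[...,2]>.11)&(P[...,2]<.2)
    for lo in np.arange(.11,.2,.01):
        s=P[f&(P[...,2]>=lo)&(P[...,2]<lo+.01)]
        if len(s)>2: print("  %.2f"%lo,len(s),s.min(0).round(3),s.max(0).round(3),I[f&(P[...,2]>=lo)&(P[...,2]<lo+.01)].mean(0).round())
    g=P[mask(I,"g")&box&(P[...,2]<.07)]; print(" plate",np.median(g,0).round(4),g.max(0).round(4))
E
```

```text
0.0006150730099575814 3.389107314578723 [-1.35633405  0.67237604  6.57052304]
side tab 90 [ 0.4063 -0.167   0.1182] [ 0.4299 -0.1547  0.1538] [ 0.4173 -0.1632  0.135 ]
  0.11 23 [ 0.408 -0.168  0.11 ] [ 0.434 -0.156  0.118] [136. 145. 138.]
  0.13 4 [ 0.41  -0.167  0.13 ] [ 0.431 -0.154  0.136] [ 78. 118.  88.]
  0.15 17 [ 0.407 -0.168  0.15 ] [ 0.427 -0.148  0.16 ] [90. 96. 76.]
  0.16 29 [ 0.405 -0.17   0.16 ] [ 0.427 -0.15   0.169] [100.  65.  61.]
  0.17 30 [ 0.405 -0.168  0.17 ] [ 0.42  -0.148  0.18 ] [102.  66.  63.]
  0.18 23 [ 0.404 -0.17   0.181] [ 0.42  -0.149  0.19 ] [97. 62. 59.]
  0.19 24 [ 0.403 -0.169  0.19 ] [ 0.417 -0.146  0.2  ] [97. 63. 60.]
 plate [ 0.4365 -0.1778  0.0549] [ 0.4469 -0.1437  0.0647]
scene tab 9 [ 0.4182 -0.1667  0.1284] [ 0.4415 -0.1573  0.1545] [ 0.4344 -0.1632  0.1393]
  0.11 6 [ 0.432 -0.169  0.111] [ 0.45  -0.163  0.118] [145. 151. 152.]
  0.12 3 [ 0.426 -0.167  0.121] [ 0.433 -0.158  0.125] [ 88. 125. 102.]
  0.15 4 [ 0.427 -0.17   0.151] [ 0.436 -0.163  0.159] [ 78. 106.  84.]
  0.16 9 [ 0.43  -0.173  0.161] [ 0.435 -0.155  0.17 ] [93. 84. 80.]
  0.17 10 [ 0.427 -0.174  0.17 ] [ 0.437 -0.159  0.178] [88. 72. 72.]
  0.18 11 [ 0.425 -0.173  0.181] [ 0.438 -0.155  0.188] [85. 69. 69.]
  0.19 9 [ 0.43  -0.173  0.19 ] [ 0.432 -0.155  0.199] [84. 64. 63.]
 plate [ 0.4459 -0.1599  0.0584] [ 0.4574 -0.1459  0.0666]
```

```bash
python3 - <<'E'
from m import *
d=np.load("pics/w2.npz"); P=d["P"]; T=R.from_quat([.111035688,.993816375,.000298915,0]).as_matrix(); t=np.array([.39883405,-.14886405,.32006123])
L=(P-t)@T
m=(np.abs(L[...,2])<.06)&(abs(L[...,0])<.1)&(abs(L[...,1])<.1)
for lo in np.arange(-.06,.06,.01):
    s=L[m&(L[...,2]>=lo)&(L[...,2]<lo+.01)]
    if len(s): print("open %.2f"%lo,len(s),s.min(0).round(3),s.max(0).round(3))
o=get_obs(); c,P=wrist(); T=R.from_quat(o["eef_rot"]).as_matrix(); L=(P-o["tcp_pos"])@T
cv2.imwrite("pics/w3.png",c["img"][...,::-1])
m=(np.abs(L[...,2])<.06)&(abs(L[...,0])<.1)&(abs(L[...,1])<.1)
for lo in np.arange(-.06,.06,.01):
    q=m&(L[...,2]>=lo)&(L[...,2]<lo+.01); s=L[q]
    if len(s): print("shut %.2f"%lo,len(s),s.min(0).round(3),s.max(0).round(3),c["img"][q].mean(0).round())
E
```

```text
open -0.06 1442 [-0.007 -0.056 -0.06 ] [ 0.012  0.056 -0.05 ]
open -0.05 1277 [-0.01  -0.055 -0.05 ] [ 0.012  0.055 -0.04 ]
open -0.04 1003 [-0.01  -0.054 -0.04 ] [ 0.012  0.053 -0.03 ]
open -0.03 844 [-0.01  -0.053 -0.03 ] [ 0.012  0.053 -0.02 ]
open -0.02 692 [-0.011 -0.053 -0.02 ] [ 0.012  0.053 -0.01 ]
open -0.01 174 [-0.009 -0.053 -0.01 ] [ 0.012  0.053 -0.006]
shut -0.06 495 [ 0.009 -0.012 -0.06 ] [ 0.012  0.012 -0.05 ] [71. 48. 45.]
shut -0.05 580 [ 0.009 -0.012 -0.05 ] [ 0.012  0.011 -0.04 ] [76. 49. 46.]
shut -0.04 494 [-0.01 -0.01 -0.04] [ 0.012  0.01  -0.03 ] [78. 58. 53.]
shut -0.03 341 [ 0.006 -0.009 -0.03 ] [ 0.012  0.009 -0.02 ] [84. 58. 52.]
shut -0.02 313 [ 0.006 -0.009 -0.02 ] [ 0.012  0.009 -0.01 ] [85. 60. 53.]
shut -0.01 206 [ 0.009 -0.008 -0.01 ] [ 0.013  0.008 -0.   ] [ 78. 123.  83.]
shut 0.00 108 [ 0.01  -0.005  0.   ] [0.013 0.005 0.01 ] [ 63. 130.  81.]
shut 0.01 96 [ 0.01  -0.005  0.01 ] [0.013 0.004 0.02 ] [ 59. 127.  77.]
shut 0.02 83 [ 0.01  -0.005  0.02 ] [0.013 0.005 0.03 ] [ 59. 126.  76.]
shut 0.03 122 [ 0.01  -0.005  0.03 ] [0.017 0.005 0.04 ] [185. 191. 187.]
shut 0.04 131 [ 0.012 -0.005  0.04 ] [0.02  0.004 0.05 ] [183. 184. 185.]
shut 0.05 44 [ 0.016 -0.005  0.05 ] [0.02  0.004 0.06 ] [143. 144. 145.]
```

View pics/w3.png

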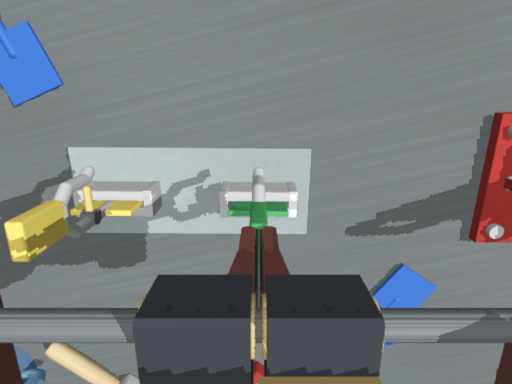

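In the wrist picture the shut fingers sit on the tab's top at (258,230). Depth shows the tips at tool z −6 mm, so the reported TCP lies 28 mm further ahead than stated. The true grasp point is at tool z −25 mm. I'll open, go 29 mm lower and grasp again.

Call:
jog_arm:
  commands:
    - [[0,0,0.015,0,0,0,0.0],[0,0,0.015,0,0,0,0.0],[0,0,0.015,0,0,0,0.0],[0,0,0.015,0,0,0,0.0],[0,0,0.015,0,0,0,0.0],[0,0,0.0,0,0,0,0.0],[0.001,0,-0.015,0,0,0,0],[0.001,0,-0.029,0,0,0,0],[0.001,0,-0.029,0,0,0,-0.5],[0.001,0,-0.029,0,0,0,-1]]
  grip_force: 45

```text
time: 6.85
tcp_pos: [0.4223, -0.159, 0.119]
eef_rot: [0.112, 0.993, -0.003, 0.025]
ft_force: [0.2, -0.8, -0.6]
finger_gap: 0.0275
gripper_force: 0.0
```

Call:
jog_arm:
  commands:
    - [[0,0,0,0,0,0,-1],[0,0,0,0,0,0,-1],[0,0,0,0,0,0,-1],[0,0,0,0,0,0,-1],[0,0,0,0,0,0,-1]]

```text
time: 7.48
tcp_pos: [0.4226, -0.159, 0.1194]
eef_rot: [0.112, 0.993, -0.003, 0.025]
ft_force: [-1.2, -1.5, 5.5]
finger_gap: 0.0096
gripper_force: 45.0
```

Grasp is good (9.6 mm gap, 45 N). Lift along the tag's lean, straight up clear of the rack.

Call:
jog_arm:
  commands:
    - [[0,0,0.006,0,0,0,-1],[-0.001,0,0.015,0,0,0,-1],[-0.001,0,0.025,0,0,0,-1],[-0.002,0,0.038,0,0,0,-1],[-0.002,0,0.055,0,0,0,-1],[-0.002,0,0.09,0,0,0,-1],[-0.002,0,0.13,0,0,0,-1],[-0.002,0,0.17,0,0,0,-1],[-0.002,0,0.19,0,0,0,-1],[-0.002,0,0.19,0,0,0,-1]]

```text
time: 8.72
tcp_pos: [0.4203, -0.1589, 0.3104]
eef_rot: [0.112, 0.993, -0.002, 0.026]
ft_force: [0.0, -0.0, -2.7]
finger_gap: 0.01
gripper_force: 45.0
```

```bash
cat > hand.py <<'E'
from m import *
# tag in hand: tool-frame points from wrist, world pts from side/scene
def tag(view):
    o=get_obs(); T=R.from_quat(o["eef_rot"]).as_matrix(); t=np.array(o["tcp_pos"])
    print(view,t.round(4),o["eef_rot"].round(4),o["ft_force"].round(2),o["finger_gap"],o["time"])
    if view=="wrist": c,P=wrist()
    else: c=camera(view); P=cloud(c)
    L=(P-t)@T
    m=(abs(L[...,1])<.04)&(abs(L[...,0])<.05)&(L[...,2]>.0)&(L[...,2]<.15)&(c["range_z"]>0)
    g=mask(c["img"],"g")&m
    return c["img"],P,L,m,g
if __name__=="__main__":
    for v in ["wrist","side","scene"]:
        I,P,L,m,g=tag(v)
        for lo in np.arange(.0,.13,.01):
            q=m&(L[...,2]>=lo)&(L[...,2]<lo+.01); s=L[q]
            if len(s)>3: print("  %.2f n%d g%d x[%.1f %.1f] y[%.1f %.1f] med %.1f %.1f"%(lo,len(s),g[q].sum(),*(1e3*np.percentile(s[:,0],[3,97])),*(1e3*np.percentile(s[:,1],[3,97])),*(1e3*np.median(s[:,:2],0))))
E
python3 hand.py
```

```text
wrist [ 0.4203 -0.1589  0.3104] [ 0.1121  0.9934 -0.0023  0.026 ] [ 0.04 -0.01 -2.72] 0.010038268157472502 8.725
  0.00 n170 g13 x[9.5 14.7] y[-4.4 4.1] med 11.5 -0.4
  0.01 n200 g0 x[12.1 19.2] y[-4.5 4.2] med 16.4 0.1
  0.02 n64 g0 x[16.7 19.3] y[-4.2 3.8] med 18.7 -0.4
  0.03 n59 g0 x[16.2 19.3] y[-4.3 4.0] med 18.5 0.2
  0.04 n130 g0 x[16.7 22.9] y[-4.5 4.2] med 20.2 -0.5
  0.05 n155 g121 x[-19.8 -15.4] y[-24.4 23.9] med -16.7 -7.1
  0.06 n239 g234 x[-16.3 -15.4] y[-23.8 23.3] med -15.8 -6.6
  0.07 n213 g204 x[-16.2 -15.4] y[-23.6 23.5] med -15.9 6.5
  0.08 n183 g174 x[-16.3 -15.5] y[-23.5 23.1] med -15.9 -7.0
  0.09 n172 g165 x[-16.3 -15.5] y[-23.8 23.3] med -15.9 7.1
  0.10 n146 g135 x[-16.3 -15.5] y[-23.9 23.5] med -15.9 -7.6
  0.11 n38 g0 x[-16.5 -15.7] y[-22.7 22.5] med -16.0 7.0
side [ 0.4198 -0.1587  0.3091] [ 0.1121  0.9934 -0.0024  0.025 ] [ 0.   -0.14 -2.01] 0.009878269283130663 8.775
  0.00 n37 g3 x[-11.1 16.3] y[-6.7 2.1] med 5.8 -3.8
  0.01 n31 g0 x[-18.3 21.4] y[-6.1 0.0] med 12.7 -3.3
  0.02 n28 g0 x[-18.8 21.9] y[-5.6 -0.3] med 0.7 -3.3
  0.03 n37 g0 x[-16.4 20.7]
[... 526 characters left out ...]
07164790894836 8.825
  0.00 n8 g0 x[-21.2 -11.2] y[-7.2 0.4] med -15.5 -3.1
  0.01 n9 g0 x[-25.4 -13.6] y[-7.1 0.4] med -19.3 -3.5
  0.02 n8 g0 x[-26.3 5.5] y[-6.4 0.9] med -23.0 -2.8
  0.03 n7 g0 x[-26.0 19.0] y[-2.3 0.9] med -19.7 0.6
  0.04 n6 g0 x[-24.2 -19.3] y[-6.8 0.1] med -22.1 -3.1
  0.05 n24 g17 x[-25.9 -4.9] y[-24.0 19.0] med -22.4 0.4
  0.06 n33 g18 x[-27.0 -14.2] y[-27.8 21.5] med -21.9 -6.6
  0.07 n16 g12 x[-25.5 -19.3] y[-21.2 20.0] med -21.4 -6.4
  0.08 n33 g27 x[-25.7 -16.8] y[-28.0 21.5] med -21.1 -3.4
  0.09 n24 g19 x[-24.6 -19.0] y[-24.7 21.7] med -21.2 0.3
  0.10 n19 g10 x[-24.4 -17.3] y[-23.2 19.8] med -20.7 -0.1
  0.11 n7 g0 x[-20.8 -16.1] y[-24.5 17.3] med -17.7 -11.0
```

The tag hangs aligned with the tool, plate at constant tool x = −16 mm. The seat is therefore at tool x ≈ +2 mm. Working out the rotation to bring it upright and square to the bar.

```bash
python3 - <<'E'
from m import *
P=np.load("pics/w1.npz")["P"]; I=np.load("pics/w1.npz")["img"]
m=(P[...,2]>.18)&(P[...,2]<.21)&(abs(P[...,0]-.494)<.02)&(abs(P[...,1]-.111)<.03)
q=P[m]; ys=np.arange(.086,.137,.005); X=[]
for y in ys:
    s=q[abs(q[:,1]-y)<.0025]; X.append((s[:,0].min()+s[:,0].max())/2)
f=np.polyfit(ys,X,1); print("bar slope",f, "x at .11",np.polyval(f,.11))
r=(mask(I,"r"))&(P[...,2]<.016)&(P[...,2]>.006)&(abs(P[...,0]-.48)<.1)&(abs(P[...,1]-.11)<.09)
print("base",cv2.minAreaRect((P[r][:,:2]*1000).astype(np.float32)))
o=get_obs(); Tn=R.from_quat(o["eef_rot"]).as_matrix(); print("tool y ang",np.degrees(np.arctan2(Tn[1,1],Tn[0,1])))
for a in (79,79.8,80.5):
    a=np.radians(a); y=np.array([np.cos(a),np.sin(a),0]); z=np.array([0,0,-1.]); T=np.stack([np.cross(y,z),y,z],1)
    print(R.from_matrix(T@Tn.T).as_rotvec().round(4))
E
```

```text
bar slope [0.19735765 0.47143704] x at .11 0.4931463807970178
base ((493.1251220703125, 111.33889770507812), (118.73967742919922, 128.56982421875), 78.81107330322266)
tool y ang 77.12227625715974
[0.0099 0.0472 0.0328]
[0.0096 0.0473 0.0467]
[0.0093 0.0474 0.0589]
```

Both the bar and the base give 78.8°, stand centre (0.4932, 0.111). Moving above it, upright and high.

Call:
jog_arm:
  commands:
    - [[0,0,0.032,0,0,0,-1],[0.01,0.04,0.032,0.01,0.047,0.03,-1],[0.023,0.085,0.032,0.01,0.047,0.03,-1],[0.037,0.135,0.032,0.01,0.047,0.03,-1],[0.05,0.185,0.032,0.01,0.047,0.03,-1],[0.063,0.23,0.032,0.01,0.047,0.03,-1],[0.075,0.27,0.032,0.01,0.047,0.03,-1],[0.075,0.27,0.032,0.01,0.047,0.03,-1],[0.075,0.27,0.032,0.01,0.047,0.03,-1],[0.075,0.27,0.032,0.01,0.047,0.03,-1]]

```text
time: 10.12
tcp_pos: [0.4951, 0.1099, 0.3407]
eef_rot: [0.098, 0.995, -0.0, 0.001]
ft_force: [-0.4, -0.1, -1.8]
finger_gap: 0.0099
gripper_force: 45.0
```

```bash
cat > al.py <<'E'
from m import *
def look(name):
    o=get_obs(); T=R.from_quat(o["eef_rot"]).as_matrix(); t=np.array(o["tcp_pos"])
    c,P=wrist(); L=(P-t)@T; cv2.imwrite("pics/%s.png"%name,c["img"][...,::-1])
    print(t.round(4),np.degrees(np.arctan2(T[1,1],T[0,1])).round(2),T[:,2].round(3),o["ft_force"].round(2),o["time"])
    m=(P[...,2]>.178)&(P[...,2]<.205)&(abs(P[...,0]-.4935)<.015)&(abs(P[...,1]-.111)<.035)
    g=mask(c["img"],"g")|(abs(L[...,2])<.0)
    q=P[m&~g]; print("bar pts",len(q))
    for lo in np.arange(.078,.144,.006):
        s=q[(q[:,1]>=lo)&(q[:,1]<lo+.006)]
        if len(s)>8: print("  y%.3f n%d xmid %.4f w %.1f ztop %.4f"%(lo,len(s),(s[:,0].min()+s[:,0].max())/2,1e3*np.ptp(s[:,0]),np.percentile(s[:,2],95)))
    h=(abs(L[...,1])<.03)&(abs(L[...,0])<.04)&(L[...,2]>.0)&(L[...,2]<.125)
    n=L[h&(L[...,2]>.022)&(L[...,2]<.038)&(L[...,0]>.01)&(abs(L[...,1])<.01)]
    pl=L[h&mask(c["img"],"g")&(L[...,2]>.06)&(L[...,0]<0)]
    print("nose x face %.4f y %.4f n%d"%(np.percentile(n[:,0],90) if len(n) else 0,np.median(n[:,1]) if len(n) else 0,len(n)))
    if len(pl): print("plate x",np.median(pl[:,0]),"slope",np.polyfit(pl[:,2],pl[:,0],1)[0],"y",pl[:,1].min(),pl[:,1].max(),"Lz",pl[:,2].min(),np.percentile(pl[:,2],99))
if __name__=="__main__":
    import sys; look(sys.argv[1])
E
python3 al.py w4
```

```text
[0.4951 0.1099 0.3407] 78.73 [ 0.001 -0.001 -1.   ] [-0.43 -0.09 -1.79] 10.125
bar pts 670
  y0.078 n49 xmid 0.4876 w 9.1 ztop 0.1884
  y0.084 n62 xmid 0.4886 w 9.5 ztop 0.1921
  y0.090 n61 xmid 0.4896 w 10.2 ztop 0.1924
  y0.096 n62 xmid 0.4910 w 10.0 ztop 0.1921
  y0.102 n62 xmid 0.4922 w 9.8 ztop 0.1923
  y0.108 n63 xmid 0.4935 w 9.8 ztop 0.1920
  y0.114 n60 xmid 0.4944 w 10.0 ztop 0.1919
  y0.120 n62 xmid 0.4957 w 9.8 ztop 0.1920
  y0.126 n60 xmid 0.4969 w 9.6 ztop 0.1924
  y0.132 n60 xmid 0.4980 w 9.6 ztop 0.1918
  y0.138 n57 xmid 0.4991 w 9.4 ztop 0.1891
nose x face 0.0192 y 0.0001 n97
plate x -0.015910808219781938 slope -0.0030594281020409984 y -0.024791560099812558 0.02385471361930136 Lz 0.06002857471880953 0.10857653605854478
```

View pics/w4.png

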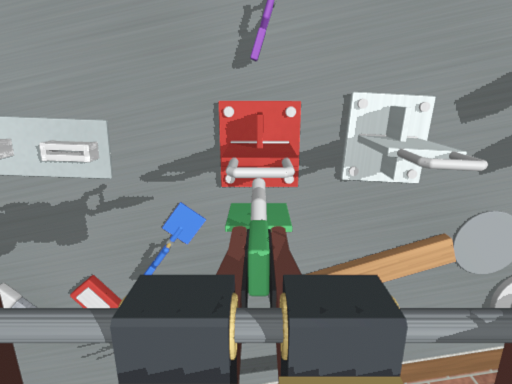

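The bar lies at (230–292,171) with the hook's nose at (258,185) lined up over it. The seat is within 1 mm of the bar axis in x. Descend to just above gate contact (TCP about 0.240).

Call:
jog_arm:
  commands:
    - [[0.001,0,-0.03,0,0,0,-1],[0.001,0,-0.06,0,0,0,-1],[0.001,0,-0.08,0,0,0,-1],[0.001,0,-0.09,0,0,0,-1],[0.001,0,-0.095,0,0,0,-1],[0.001,0,-0.1,0,0,0,-1],[0.001,0,-0.1,0,0,0,-1],[0.001,0,-0.1,0,0,0,-1]]

```text
time: 11.18
tcp_pos: [0.4965, 0.1114, 0.2414]
eef_rot: [0.097, 0.995, 0.0, 0.001]
ft_force: [-0.1, 0.1, -2.4]
finger_gap: 0.0101
gripper_force: 45.0
```

```bash
python3 al.py w5; python3 - <<'E'
from h import *
a=camera("side"); b=camera("scene")
f=lambda i,y,x,h,w:cv2.resize(i[y:y+h,x:x+w,::-1],(390,390),interpolation=cv2.INTER_CUBIC)
cv2.imwrite("pics/x5.png",np.hstack([f(a["img"],100,140,110,110),f(b["img"],120,270,80,80)]))
E
```

```text
[0.4965 0.1114 0.2414] 78.84 [ 0.003  0.    -1.   ] [-0.07  0.07 -2.37] 11.175
bar pts 1139
  y0.078 n92 xmid 0.4875 w 9.2 ztop 0.1891
  y0.084 n127 xmid 0.4888 w 10.5 ztop 0.1916
  y0.090 n122 xmid 0.4899 w 10.6 ztop 0.1920
  y0.096 n122 xmid 0.4910 w 10.4 ztop 0.1919
  y0.102 n95 xmid 0.4917 w 9.5 ztop 0.1920
  y0.114 n86 xmid 0.4892 w 21.3 ztop 0.2021
  y0.120 n120 xmid 0.4958 w 10.2 ztop 0.1918
  y0.126 n121 xmid 0.4967 w 10.0 ztop 0.1918
  y0.132 n120 xmid 0.4979 w 9.6 ztop 0.1918
  y0.138 n109 xmid 0.4992 w 10.1 ztop 0.1893
nose x face 0.0192 y -0.0002 n98
plate x -0.015876952359045446 slope -0.001886629920143314 y -0.02465680026700045 0.023910473433989905 Lz 0.060058516614474824 0.09088323380039351
```

View pics/x5.png

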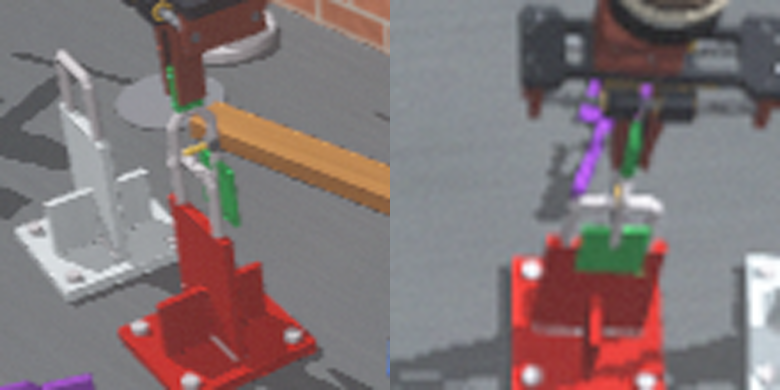

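The mouth straddles the bar, with the nose on the −x side and the plate beyond it, within 0.5 mm in x. Now press down in small monitored steps.

Call:
jog_arm:
  commands:
    - [[0,0,-0.004,0,0,0,-1],[0,0,-0.008,0,0,0,-1],[0,0,-0.01,0,0,0,-1],[0,0,-0.01,0,0,0,-1]]

```text
time: 11.82
tcp_pos: [0.4968, 0.1113, 0.2316]
eef_rot: [0.097, 0.995, 0.0, 0.002]
ft_force: [-0.8, -1.3, 4.8]
finger_gap: 0.0093
gripper_force: 45.0
```

Call:
jog_arm:
  commands:
    - [[0,0,-0.003,0,0,0,-1],[0,0,-0.006,0,0,0,-1],[0,0,-0.008,0,0,0,-1],[0,0,-0.008,0,0,0,-1]]

```text
time: 12.32
tcp_pos: [0.4982, 0.1114, 0.2241]
eef_rot: [0.097, 0.995, 0.001, 0.003]
ft_force: [2.7, -0.5, 5.7]
finger_gap: 0.0098
gripper_force: 45.0
```

Call:
jog_arm:
  commands:
    - [[-0.001,0,-0.003,0,0,0,-1],[-0.002,0,-0.006,0,0,0,-1],[-0.002,0,-0.008,0,0,0,-1],[-0.002,0,-0.008,0,0,0,-1]]

```text
time: 12.82
tcp_pos: [0.4974, 0.1112, 0.2163]
eef_rot: [0.097, 0.995, 0.001, 0.004]
ft_force: [8.0, -0.7, 0.7]
finger_gap: 0.0094
gripper_force: 45.0
```

Call:
jog_arm:
  commands:
    - [[0,0,-0.002,0,0,0,-1],[0,0,-0.004,0,0,0,-1],[0,0,-0.006,0,0,0,-1],[0,0,-0.006,0,0,0,-1]]

```text
time: 13.32
tcp_pos: [0.4977, 0.1108, 0.2097]
eef_rot: [0.098, 0.995, 0.0, 0.005]
ft_force: [11.6, -0.7, -4.8]
finger_gap: 0.0096
gripper_force: 45.0
```

Call:
jog_arm:
  commands:
    - [[0,0,-0.001,0,0,0,-1],[0,0,-0.003,0,0,0,-1],[0,0,-0.003,0,0,0,-1]]

```text
time: 13.7
tcp_pos: [0.4934, 0.1112, 0.2053]
eef_rot: [0.097, 0.995, -0.0, 0.0]
ft_force: [-0.6, 0.3, -1.7]
finger_gap: 0.0096
gripper_force: 45.0
```

Force dropped to the tag's weight only, so the gate has snapped under the bar. I'll recentre x and rise toward the gate stop.

Call:
jog_arm:
  commands:
    - [[0.002,0,0.003,0,0,0,-1],[0.002,0,0.006,0,0,0,-1],[0.002,0,0.009,0,0,0,-1],[0.002,0,0.011,0,0,0,-1],[0.002,0,0.011,0,0,0,-1]]

```text
time: 14.32
tcp_pos: [0.4964, 0.1113, 0.2173]
eef_rot: [0.097, 0.995, 0.0, 0.001]
ft_force: [0.2, -0.7, -1.7]
finger_gap: 0.0099
gripper_force: 45.0
```

Call:
jog_arm:
  commands:
    - [[0,0,0.001,0,0,0,-1],[0,0,0.002,0,0,0,-1],[0,0,0.002,0,0,0,-1]]

```text
time: 14.7
tcp_pos: [0.4963, 0.1113, 0.2191]
eef_rot: [0.097, 0.995, 0.0, 0.001]
ft_force: [-0.8, 0.6, -1.5]
finger_gap: 0.0099
gripper_force: 45.0
```

Call:
jog_arm:
  commands:
    - [[0,0,0.001,0,0,0,-1],[0,0,0.001,0,0,0,-1]]

```text
time: 14.95
tcp_pos: [0.4964, 0.1113, 0.2201]
eef_rot: [0.097, 0.995, 0.0, 0.001]
ft_force: [0.2, -0.2, -2.5]
finger_gap: 0.0096
gripper_force: 45.0
```

Call:
jog_arm:
  commands:
    - [[0,0,0.001,0,0,0,-1],[0,0,0.001,0,0,0,-1]]

```text
time: 15.2
tcp_pos: [0.4964, 0.1113, 0.2211]
eef_rot: [0.097, 0.995, 0.0, 0.001]
ft_force: [-0.1, 0.1, -0.8]
finger_gap: 0.0098
gripper_force: 45.0
```

Call:
jog_arm:
  commands:
    - [[0,0,0.001,0,0,0,-1],[0,0,0.001,0,0,0,-1]]

```text
time: 15.45
tcp_pos: [0.4962, 0.1113, 0.2218]
eef_rot: [0.097, 0.995, -0.0, 0.001]
ft_force: [0.2, 0.4, -4.5]
finger_gap: 0.0097
gripper_force: 45.0
```

Call:
jog_arm:
  commands:
    - [[0,0,0.001,0,0,0,-1],[0,0,0.001,0,0,0,-1]]

```text
time: 15.7
tcp_pos: [0.496, 0.1112, 0.2223]
eef_rot: [0.097, 0.995, -0.0, 0.001]
ft_force: [2.9, 0.5, -13.8]
finger_gap: 0.0099
gripper_force: 45.0
```

Gate holds at about 12 N. Ease slightly to about 10 N and hold for a moment.

Call:
jog_arm:
  commands:
    - [[0,0,-0.0002,0,0,0,-1],[0,0,-0.0002,0,0,0,-1],[0,0,-0.0002,0,0,0,-1],[0,0,-0.0002,0,0,0,-1]]

```text
time: 16.2
tcp_pos: [0.4961, 0.1112, 0.2225]
eef_rot: [0.097, 0.995, -0.0, 0.001]
ft_force: [2.5, 0.3, -17.2]
finger_gap: 0.0098
gripper_force: 45.0
```

Call:
jog_arm:
  commands:
    - [[0,0,-0.0006,0,0,0,-1],[0,0,-0.0006,0,0,0,-1],[0,0,-0.0006,0,0,0,-1]]

```text
time: 16.58
tcp_pos: [0.4962, 0.1112, 0.2223]
eef_rot: [0.097, 0.995, -0.0, 0.001]
ft_force: [1.2, 0.5, -13.3]
finger_gap: 0.0101
gripper_force: 45.0
```

Call:
jog_arm:
  commands:
    - [[0,0,-0.0002,0,0,0,-1],[0,0,-0.0002,0,0,0,-1],[0,0,-0.0002,0,0,0,-1],[0,0,-0.0002,0,0,0,-1]]

```text
time: 17.08
tcp_pos: [0.4963, 0.1112, 0.2222]
eef_rot: [0.097, 0.995, 0.0, 0.001]
ft_force: [0.1, 0.6, -11.1]
finger_gap: 0.0102
gripper_force: 45.0
```

The gate held about 10 N for over a second. Now lower gently to the seat.

Call:
jog_arm:
  commands:
    - [[0,0,-0.003,0,0,0,-1],[0,0,-0.006,0,0,0,-1],[0,0,-0.009,0,0,0,-1],[0,0,-0.012,0,0,0,-1],[0,0,-0.015,0,0,0,-1],[0,0,-0.016,0,0,0,-1],[0,0,-0.017,0,0,0,-1],[0,0,-0.017,0,0,0,-1]]

```text
time: 18.08
tcp_pos: [0.4963, 0.1112, 0.205]
eef_rot: [0.097, 0.995, -0.0, 0.001]
ft_force: [-0.4, -0.9, -1.6]
finger_gap: 0.0097
gripper_force: 45.0
```

Call:
jog_arm:
  commands:
    - [[0,0,-0.0005,0,0,0,-1],[0,0,-0.001,0,0,0,-1],[0,0,-0.001,0,0,0,-1]]

```text
time: 18.45
tcp_pos: [0.4963, 0.1113, 0.204]
eef_rot: [0.097, 0.995, -0.0, 0.001]
ft_force: [-0.2, 0.7, -2.3]
finger_gap: 0.0097
gripper_force: 45.0
```

Call:
jog_arm:
  commands:
    - [[0,0,-0.0005,0,0,0,-1],[0,0,-0.001,0,0,0,-1],[0,0,-0.001,0,0,0,-1]]

```text
time: 18.82
tcp_pos: [0.4963, 0.1113, 0.203]
eef_rot: [0.097, 0.995, -0.0, 0.001]
ft_force: [-0.1, 0.8, -2.0]
finger_gap: 0.0099
gripper_force: 45.0
```

Call:
jog_arm:
  commands:
    - [[0,0,-0.0005,0,0,0,-1],[0,0,-0.0005,0,0,0,-1],[0,0,-0.0005,0,0,0,-1]]

```text
time: 19.2
tcp_pos: [0.4963, 0.1113, 0.2026]
eef_rot: [0.097, 0.995, 0.0, 0.001]
ft_force: [-1.1, -0.1, -0.5]
finger_gap: 0.0098
gripper_force: 45.0
```

Weight is coming onto the bar. Half a millimetre more would only load it, so I release here, gently.

Call:
jog_arm:
  commands:
    - [[0,0,0,0,0,0,-0.8],[0,0,0,0,0,0,-0.7],[0,0,0,0,0,0,-0.5],[0,0,0,0,0,0,-0.2],[0,0,0,0,0,0,0],[0,0,0,0,0,0,0],[0,0,0,0,0,0,0]]
  grip_force: 10

```text
time: 20.08
tcp_pos: [0.4963, 0.1113, 0.2026]
eef_rot: [0.097, 0.995, 0.0, 0.001]
ft_force: [-0.9, 0.6, 0.2]
finger_gap: 0.0439
gripper_force: 0.0
```

Call:
jog_arm:
  commands:
    - [[0,0,0.02,0,0,0,0],[0,0,0.04,0,0,0,0],[0,0,0.07,0,0,0,0],[0,0,0.1,0,0,0,0],[-0.03,0,0.13,0,0,0,0],[-0.05,0,0.15,0,0,0,0],[-0.05,0,0.15,0,0,0,0],[-0.05,0,0.15,0,0,0,0]]

```text
time: 21.08
tcp_pos: [0.4465, 0.1112, 0.352]
eef_rot: [0.097, 0.995, -0.0, 0.001]
ft_force: [0.3, -0.3, 0.3]
finger_gap: 0.0438
gripper_force: 0.0
```

```bash
python3 - <<'E'
from m import *
o=get_obs(); print(o["tcp_pos"],o["ft_force"].round(2),o["finger_gap"],o["time"])
a=camera("side"); b=camera("scene"); c,P=wrist()
f=lambda i,y,x,h,w:cv2.resize(i[y:y+h,x:x+w,::-1],(390,390),interpolation=cv2.INTER_CUBIC)
cv2.imwrite("pics/x6.png",np.hstack([f(a["img"],130,150,100,100),f(c["img"],80,180,160,160)]))
for n,k in (("side",a),("scene",b)):
    Q=cloud(k); g=mask(k["img"],"g")&(abs(Q[...,0]-.5)<.06)&(abs(Q[...,1]-.11)<.05)
    t=Q[g&(Q[...,2]>.19)]; p=Q[g&(Q[...,2]<.16)]
    print(n,[ (len(s),np.median(s,0).round(4),s[:,2].min().round(3),s[:,2].max().round(3)) for s in (t,p) if len(s)])
    y=Q[mask(k["img"],"y")&(abs(Q[...,0]-.4)<.05)&(abs(Q[...,1]+.288)<.03)]; print(" yellow",np.median(y,0).round(3),y[:,2].max())
E
```

```text
[0.44654651 0.1112345  0.35200036] [ 0.35 -0.31  0.3 ] 0.04379521199398596 21.075
side [(105, array([0.4957, 0.1065, 0.2211]), np.float64(0.2), np.float64(0.24)), (16, array([0.5035, 0.1187, 0.1364]), np.float64(0.129), np.float64(0.145))]
 yellow [ 0.394 -0.29   0.129] 0.15829803469622472
scene [(23, array([0.505 , 0.1067, 0.2378]), np.float64(0.209), np.float64(0.243)), (63, array([0.5077, 0.1099, 0.1235]), np.float64(0.093), np.float64(0.147))]
 yellow [ 0.413 -0.287  0.063] 0.16300412074807036
```

View pics/x6.png

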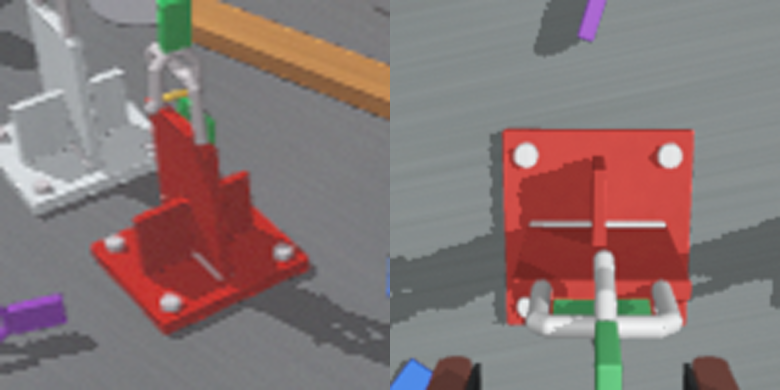

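The tag hangs on the bar: bow over the bar, brass gate lying shut across the mouth at (178,96) in the left crop. Yellow is unchanged and the gripper is clear. A short settle, then hand in.

Call:
jog_arm:
  commands:
    - [[0,0,0,0,0,0,0],[0,0,0,0,0,0,0],[0,0,0,0,0,0,0],[0,0,0,0,0,0,0],[0,0,0,0,0,0,0],[0,0,0,0,0,0,0],[0,0,0,0,0,0,0],[0,0,0,0,0,0,0],[0,0,0,0,0,0,0],[0,0,0,0,0,0,0]]

```text
time: 22.48
tcp_pos: [0.4463, 0.1113, 0.3525]
eef_rot: [0.097, 0.995, 0.0, 0.001]
ft_force: [0.7, -1.4, -0.3]
finger_gap: 0.044
gripper_force: 0.0
```

```bash
python3 -c "
from station import *
print(get_obs()['time'],hand_in())"
```

```text
the job is handed in; nothing more can be done
22.475 None
```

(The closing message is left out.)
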